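# Centre-punch the handle hole through the marking jig

## Task

Take the automatic centre punch out of its wooden stand, lower its nose into the steel bush of the marking jig and press it straight down until its spring trips with a snap; stop there and do not ram it onto its end stop. Then hang it back upright in the stand, let go, and leave the things around as they are.

Things in the scene. Friction and masses are not known exactly. Their poses are not given: they have to be found in the camera images.
- punch_grip (a point): Automatic centre punch, 136 mm long, 0.2 kg, standing upright in the stand at the start. This point is on its axis, midway along the ribbed aluminium body (18 mm diameter), where to grip it. The body's top is 47 mm above this point; the top of its guard flange is 40 mm below it.
- punch_tip (a point): Point of the nose, 89 mm below punch_grip when not pressed. The nose slides up into the body by at most 12 mm. Pressing takes 3 to 4 N over the first 4 mm, climbs to about 12 N near 6 mm, then the spring trips: the force collapses to 5 to 6 N by about 7.5 mm (past 6.5 mm it has tripped) and stays there until the hard end stop at 12 mm. Beyond 11.3 mm counts as rammed.
- punch: The whole punch; origin on its axis at the underside of the guard flange (32 mm diameter, 5 mm thick), 45 mm below punch_grip; z up along the punch. Below the flange sticks out a steel nose, 9 mm diameter, 44 mm long, with a small conical point. When the punch is lifted off, the nose springs out again.
- jig: Marking jig: a flat white panel offcut 80 x 120 x 18 mm, fixed to the worktop, with an aluminium plate and an upright round steel bush in its middle. Origin at the centre of its underside.
- jig_mouth (a point): Centre of the bush's mouth, 46 mm above the worktop. The bush is 31 mm wide outside at the mouth and flared inside like a funnel: 22 mm wide at the top, narrowing over 8 mm to an upright 12 mm bore. The metal to be marked lies in the bore 14 to 26 mm below the mouth; its depth differs every time and cannot be seen, only felt.
- stand_top (a point): Centre of the stand's hole, at its top face 50 mm above the worktop. The stand is a fixed wooden block 56 x 56 mm on a 76 mm square foot 8 mm high, with an upright through hole of 14 mm with no funnel. The punch hangs in it by its flange, which rests on the top face.
- matchbox: Loose matchbox, 34 x 52 x 15 mm, lying between the jig and the stand; bystander. Origin under its centre.
- tape_roll: Loose roll of tape, 93 mm wide, 48 mm high, lying flat behind; bystander. Origin under its centre.
- tin: Loose small food tin, 57 mm diameter, 72 mm high, standing to the right; bystander. Origin under its centre.

How it is judged:
By the outcome, as a careful person would: the job done as asked, in the order asked, and still so for the second after the job is handed in, with the robot touching nothing.
It also fails if it takes over 61 s, if anything falls off the work surface, if the arm or the gripper's body presses on something with over 40 N, if the wrist force passes 120 N, or if a joint passes its speed limit or range.

## Robot

A 7-joint arm with a two-finger parallel gripper is mounted at the origin on a cart in front of the work surface, level with it; the furniture and walls round the work are solid. World frame = base frame: x ahead of the robot, y to its left, z up, the work surface at z = 0. Lengths are in m, angles in rad, forces in N, time in s.
With the tool pointing down it reaches from about 0.35 to 0.775 m from the base axis. Payload 3.1 kg.
Tool frame: the origin (TCP) lies at the very end of the fingers, on their centre line; the grasp point (between the pads) lies 19 mm behind it (robot.grip_depth is the distance from the TCP to the grasp point, in m); z points along the fingers, y is the direction in which the jaws open and shut (so a half turn about z gives the same grasp; the last joint's range is limited). The gripper opens to 85 mm and grips with 20 to 120 N. Pads are 22 mm wide; open, the fingers measure 114 mm over their backs; the gripper's body (76 mm by 85 mm) begins 54 mm behind the grasp point. The pads swing forward as they close: fully open they stand 13 mm farther back than shut.
Start: joints at [1.257, 0.311, 0.014, 1.512, -0.004, 1.319, -0.027], TCP at [0.148, -0.53, 0.2] pointing down, gripper open.
Joint ranges: [-2.7, 2.7], [-0.3, 1.91], [-1.27, 1.3], [0.12, 2.57], [-1.44, 4.58], [0.2, 2.03], [-3.05, 3.05]. Speed limits (rad/s): [2.79, 2.79, 3.14, 3.14, 3.14, 3.14, 3.14].

## Interface

Orientations are given as a unit quaternion [x, y, z, w].
In Python, from station import robot, get_image, camera_info gives the robot as it stands. The module is installed in compiled form; this text tells all that it offers.
- The arm moves only by the tool play_rows, never from a script. Its argument "targets" is a list of rows, each an object with "slide": the shift along the tool's x, y, z in cm, a list of three; "roll": the turn about the tool's z in degrees; "gripper": the finger opening in cm, from 0 to 8.54. A call has 1 to 12 rows; each row is the pose to reach, as a shift and turn from the pose commanded when the call began, along the tool's axes at that moment; what a row does not reach only later rows make up. A row lasts 1/10 s, in which the tool goes at most 50 mm and 8.59 degrees, less where a joint would pass 70% of its speed; a pose out of reach is approached as far as the arm can. A call with a gripper value outside its range is refused whole. The fingers move at their own pace and stop on an object; "newtons" is the grip in N (left out, the last holds). Time passes only in rows, so rows that repeat a pose let the fingers close. It gives the time, the measured TCP pose, the force and the opening at its end, in the units of the state.
- robot.sense(): the state, without advancing time (a new reading comes with each control period).
- get_image(name): name is "side" or "top"; returns (picture, depth): 420x560x3 uint8, red, green, blue; 420x560 float32, m along the optical axis (not along the pixel's ray), 0 where there is no reading.
- camera_info(name): a dict with "fx", "fy", "cx", "cy" (pixels), "eye" and "orientation" of the camera in the world. Camera axes: x right, y up, looking along -z (the intrinsics and any distortion apply to the point x, -y, -z); pixel columns grow to the right and rows downward; lengths in m; the calibration is good to about 2 mm. A picture is of the moment at which its call begins. camera_info takes no time and is no camera call.
- robot.job_done(): hands the job in, once; it reports no verdict.
The state is a dict: "t": time; "joints": joint angles; "qvel": joint speeds; "tau": joint torques, N m; "position": TCP position; "tcp_rot": TCP orientation; "force": force on the tool from outside, world axes, zero at the start; "ft_torque": the same for the moment, N m; "gripper_width": finger opening in m.
Only numpy, scipy, OpenCV 4.12 (cv2) and the standard library are available. Lean on these libraries where they do the work, as an engineer would, in place of code of your own. Each camera call takes 0.05 s, during which the arm holds its last target. There are 200 camera calls.

## Working session

There is one attempt and no reset: what is moved stays moved. The work goes in short steps, Python scripts to look and compute and a tool call to move; the robot and the scene stay as the last step left them, time stands still between calls to the robot, and variables do not carry over. Pictures are saved under pics/ and viewed, about 8 in all and at most 12, crops included, and the job is handed in when it is done.

Besides the shell and the picture viewer there is one more tool, called after "Request:" as name(argument=value, ...), one argument or row to a line, values as JSON. play_rows: Moves the arm, as the interface text tells. Its arguments: {"type":"object","properties":{"targets":{"type":"array","items":{"type":"object","properties":{"slide":{"type":"array","items":{"type":"number"}},"roll":{"type":"number"},"gripper":{"type":"number"}}}},"newtons":{"type":"number"}},"required":["targets"]}

```bash
mkdir -p pics
cat > h.py <<'E'
import numpy as np, cv2
from station import robot, get_image, camera_info
from scipy.spatial.transform import Rotation as R
def cloud(name):
    im,d=get_image(name); c=camera_info(name)
    v,u=np.mgrid[:420,:560]
    p=np.stack([(u-c['cx'])/c['fx']*d,-(v-c['cy'])/c['fy']*d,-d],-1)
    return im,d,p@R.from_quat(c['orientation']).as_matrix().T+np.array(c['eye'])
def ray(name,u,v,z):
    c=camera_info(name)
    r=R.from_quat(c['orientation']).apply([(u-c['cx'])/c['fx'],-(v-c['cy'])/c['fy'],-1])
    e=np.array(c['eye']); return e+r*(z-e[2])/r[2]
def save(im,f): cv2.imwrite('pics/'+f,im[:,:,::-1])
E
python3 - <<'E'
from h import *
print(robot.sense())
a=[]
for n in('side','top'):
    print(camera_info(n)); im,d,p=cloud(n); np.savez(n,im=im,p=p,d=d); save(im,n+'0.png')
E
```

```text
{'t': 0.0, 'joints': array([ 1.25730668,  0.31172192,  0.01401225,  1.51309189, -0.0044186 ,
        1.31920699, -0.02720991]), 'qvel': array([ 0.00141624, -0.00090773,  0.00047234,  0.00131381, -0.00109715,
        0.00010863,  0.00097546]), 'tau': array([-3.03068964e-04, -3.79916811e+01,  1.45930834e-01, -2.30589634e+01,
        1.23359385e-02,  1.36551497e-02, -1.61656817e-05]), 'position': array([ 0.1474338 , -0.52901607,  0.19900921]), 'tcp_rot': array([ 9.90776890e-01,  1.35498036e-01, -2.04791340e-04, -1.18096836e-03]), 'force': array([0.17640341, 0.34649107, 0.19796274]), 'ft_torque': array([ 0.04425347,  0.02464272, -0.02146359]), 'gripper_width': 0.08554121407506012}
{'fx': 409.01679365361304, 'fy': 409.01679365361304, 'cx': 271.87645539581086, 'cy': 209.9555914912065, 'eye': array([ 0.25944331, -0.75896566,  0.66683721]), 'orientation': array([ 0.40158267, -0.09526954, -0.21553617,  0.88498544])}
{'fx': 438.41151994196935, 'fy': 438.41151994196935, 'cx': 280.7154693936931, 'cy': 205.3113501415039, 'eye': array([ 0.47968885, -0.1834194 ,  1.06510152]), 'orientation': array([ 0.01444159, -0.02991735, -0.69649098,  0.71679614])}
```

View pics/side0.png

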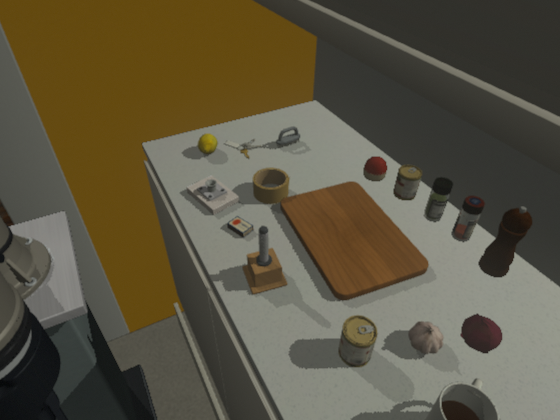

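View pics/top0.png

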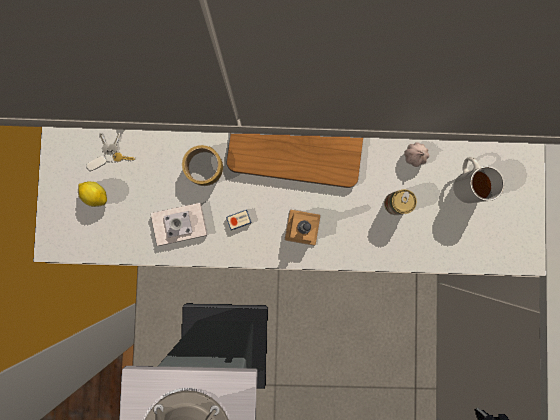

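The side view shows the punch upright in its stand at about (264,245), the jig at (212,192) and the matchbox at (240,226). In the top view the punch top is at (304,228), the jig bush at (179,224) and the matchbox at (238,220).

Run:
```python
from h import *
T=np.load('top.npz');S=np.load('side.npz')
for n,D in(('top',T),('side',S)):
    p=D['p']; 
    # table z
    m=(p[...,0]>.4)&(p[...,0]<.6)&(abs(p[...,2])<.02)&(D['d']>0); print(n,'table',np.median(p[m],0))
    for nm,c,zr in(('punchtop',ray('top',304,228,.14),(.12,.16)),('standtop',ray('top',304,228,.05),(.042,.052)),('bush',ray('top',179,224,.046),(.040,.052)),('jigpanel',ray('top',179,224,.018),(.012,.022)),('box',ray('top',238,220,.015),(.008,.02))):
        m=(np.hypot(p[...,0]-c[0],p[...,1]-c[1])<.08)&(p[...,2]>zr[0])&(p[...,2]<zr[1])&(D['d']>0)
        q=p[m]
        v,u=np.where(m)
        if len(q): print(nm,c.round(4),len(q),'mean',q.mean(0).round(4),'mid',((q.min(0)+q.max(0))/2).round(4),'ext',np.ptp(q,0).round(4),'px',u.mean().round(1),v.mean().round(1))
print('above', T['p'][100,280],T['p'][127,280],T['p'][60,280])
a=cv2.resize(T['im'][175:265,140:340],None,fx=4,fy=4,interpolation=cv2.INTER_CUBIC)
b=cv2.resize(S['im'][160:300,170:310],None,fx=2.6,fy=2.6,interpolation=cv2.INTER_CUBIC)
o=np.zeros((364+360,800,3),np.uint8);
save(a,'c_top.png');save(b,'c_side.png')
```

```text
top table [ 0.49523298 -0.22652243 -0.00050974]
punchtop [ 0.4916 -0.2533  0.14  ] 59 mean [ 0.4949 -0.2576  0.1373] mid [ 0.495  -0.2582  0.1327] ext [0.0149 0.0164 0.0225] px 306.0 226.5
standtop [ 0.4928 -0.2601  0.05  ] 404 mean [ 0.4952 -0.2581  0.0489] mid [ 0.4961 -0.2589  0.0475] ext [0.0615 0.0617 0.009 ] px 303.1 226.9
bush [0.4939 0.029  0.046 ] 94 mean [0.4946 0.0385 0.0441] mid [0.4937 0.0385 0.0444] ext [0.0278 0.0284 0.0086] px 175.1 223.6
jigpanel [0.4942 0.0348 0.018 ] 1243 mean [0.4939 0.0366 0.0176] mid [0.4945 0.0368 0.017 ] ext [0.1026 0.1323 0.0098] px 178.3 224.1
box [ 0.5078 -0.1044  0.015 ] 310 mean [ 0.509  -0.1044  0.0149] mid [ 0.5091 -0.1042  0.0146] ext [0.0465 0.0578 0.0108] px 238.0 219.5
side table [ 4.94160845e-01 -3.33142308e-01  2.77065537e-04]
punchtop [ 0.4916 -0.2533  0.14  ] 109 mean [ 0.4924 -0.2639  0.1335] mid [ 0.494  -0.2611  0.1319] ext [0.018  0.0165 0.0225] px 262.6 231.7
standtop [ 0.4928 -0.2601  0.05  ] 464 mean [ 0.4917 -0.2667  0.0493] mid [ 0.4947 -0.26    0.0471] ext [0.0642 0.0636 0.0098] px 263.7 263.0
bush [0.4939 0.029  0.046 ] 68 mean [0.4931 0.0379 0.0445] mid [0.4932 0.0379 0.0442] ext [0.0287 0.03   0.0083] px 210.2 182.3
jigpanel [0.4942 0.0348 0.018 ] 668 mean [0.4896 0.0239 0.0181] mid [0.493 0.036 0.017] ext [0.1056 0.1343 0.01  ] px 212.0 194.3
box [ 0.5078 -0.1044  0.015 ] 281 mean [ 0.5064 -0.1071  0.0149] mid [ 0.5059 -0.0813  0.0137] ext [0.0529 0.1117 0.0115] px 239.2 224.6
above [ 0.61427818 -0.18888207  0.62795465] [ 0.61981312 -0.19160711  0.49179499] [ 0.61432596 -0.18670337  0.73086827]
```

View pics/c_top.png

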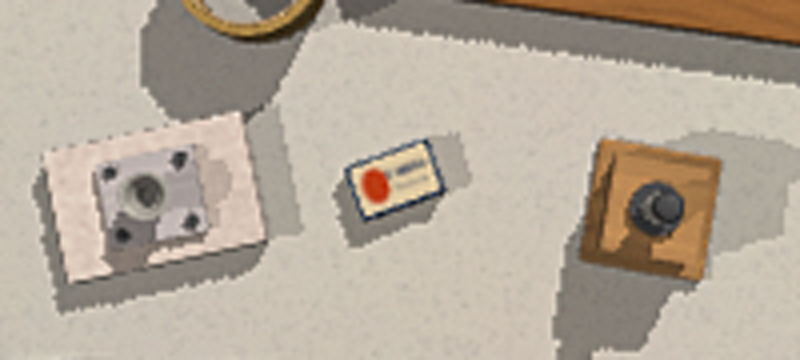

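View pics/c_side.png

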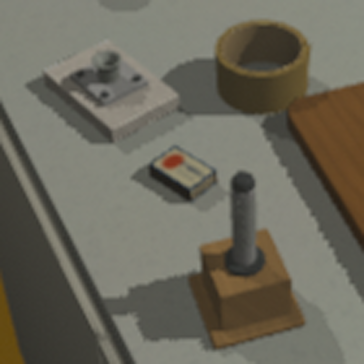

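Top-view crop: punch at (656,208), bush at (146,194), and the matchbox lies between them. The side crop agrees: the punch is upright at (243,220) and the bush is at (107,62). The two views put the punch at about (0.495, -0.2585) and the bush at about (0.494, 0.038). Next I move above the punch.

Request:
play_rows(
  targets=[
    {"slide": [4,-1.7,0],"gripper": 8.5},
    {"slide": [8,-3.3,0],"gripper": 8.5},
    {"slide": [12,-5,0],"gripper": 8.5},
    {"slide": [16,-6.6,0],"gripper": 8.5},
    {"slide": [20,-8.2,0],"gripper": 8.5},
    {"slide": [24,-9.9,0],"gripper": 8.5},
    {"slide": [28,-11.5,0],"gripper": 8.5},
    {"slide": [32,-13.1,0],"gripper": 8.5},
    {"slide": [36,-14.8,0],"gripper": 8.5},
    {"slide": [40.8,-16.7,0],"gripper": 8.5},
    {"slide": [40.8,-16.7,0],"gripper": 8.5},
    {"slide": [40.8,-16.7,0],"gripper": 8.5},
  ],
  newtons=40,
)

```text
$.targets[0]: bad value
```

```bash
cat >> h.py <<'E'
def st(): 
    s=robot.sense(); M=R.from_quat(s['tcp_rot']).as_matrix()
    print('t',round(s['t'],2),'pos',s['position'].round(4),'F',s['force'].round(2),'M',s['ft_torque'].round(2),'w',round(s['gripper_width'],4),'zaxis',M[:,2].round(4),'yaw',round(np.degrees(np.arctan2(M[1,0],M[0,0])),2)); return s,M
def go(x,y,z):
    s,M=st(); print('slide cm',(100*M.T@(np.array([x,y,z])-s['position'])).round(2))
E
python3 - <<'E'
from h import *
go(.495,-.2585,.076)
for n in('side','top'):
    im,d,p=cloud(n); np.savez(n+'1',im=im,p=p,d=d)
    save(im,n+'1.png')
S=np.load('side1.npz'); save(cv2.resize(S['im'][150:310,180:340],None,fx=3,fy=3,interpolation=cv2.INTER_CUBIC),'c1.png')
st()
E
```

```text
t 0.1 pos [ 0.1474 -0.5291  0.1991] F [-0.5  -0.09 -0.26] M [ 0.03 -0.02 -0.03] w 0.0852 zaxis [-7.e-04  2.e-03 -1.e+00] yaw 15.57
slide cm [ 40.75 -16.71  12.34]
t 0.2 pos [ 0.1475 -0.5293  0.1994] F [-0.29  0.16  0.39] M [-0.03  0.01 -0.02] w 0.0854 zaxis [-5.0e-04  1.4e-03 -1.0e+00] yaw 15.58
```

View pics/c1.png

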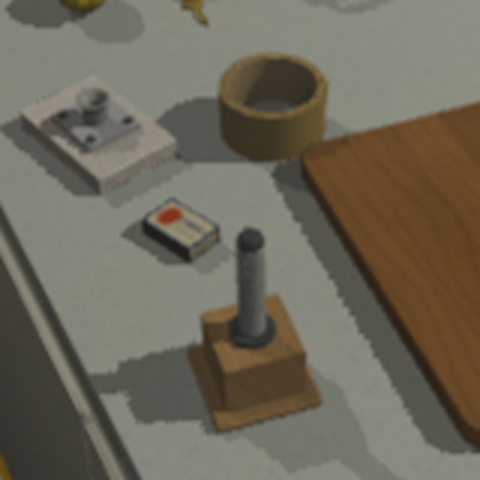

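The arm did not move because the call was refused, probably for the missing roll. I've used 5 views; this one only repeats the earlier scene, with the punch at (251,290).

Request:
play_rows(
  targets=[
    {"slide": [4,-1.7,0],"roll": 0,"gripper": 8.5},
    {"slide": [8,-3.3,0],"roll": 0,"gripper": 8.5},
    {"slide": [12,-5,0],"roll": 0,"gripper": 8.5},
    {"slide": [16,-6.6,0],"roll": 0,"gripper": 8.5},
    {"slide": [20,-8.2,0],"roll": 0,"gripper": 8.5},
    {"slide": [24,-9.9,0],"roll": 0,"gripper": 8.5},
    {"slide": [28,-11.5,0],"roll": 0,"gripper": 8.5},
    {"slide": [32,-13.1,0],"roll": 0,"gripper": 8.5},
    {"slide": [36,-14.8,0],"roll": 0,"gripper": 8.5},
    {"slide": [40.8,-16.7,0],"roll": 0,"gripper": 8.5},
    {"slide": [40.8,-16.7,0],"roll": 0,"gripper": 8.5},
    {"slide": [40.8,-16.7,0],"roll": 0,"gripper": 8.5},
  ],
  newtons=40,
)

```text
t: 1.4
position: [0.4969, -0.2574, 0.1996]
tcp_rot: [0.99, 0.138, -0.0, -0.0]
force: [-0.3, -1.5, -0.5]
gripper_width: 0.0846
```

Run:
```python
from h import *
im,d,p=cloud('side'); 
a=cv2.resize(im[150:310,180:340],None,fx=3,fy=3,interpolation=cv2.INTER_CUBIC)
im,d,p=cloud('top');b=cv2.resize(im[170:290,250:370],None,fx=4,fy=4,interpolation=cv2.INTER_CUBIC)
save(b,'t2.png');save(a,'c2.png');
o=np.zeros((480,800,3),np.uint8);o[:,:400]=a[:,40:440];o[:,400:]=b[:,40:440];save(o,'o2.png')
go(.495,-.2585,.076)
```

```text
t 1.5 pos [ 0.4947 -0.2607  0.1997] F [-0.18 -0.04  0.11] M [-0.02  0.06  0.01] w 0.0852 zaxis [-1.5e-03 -9.0e-04 -1.0e+00] yaw 15.48
slide cm [ 0.1  -0.21 12.37]
```

View pics/o2.png

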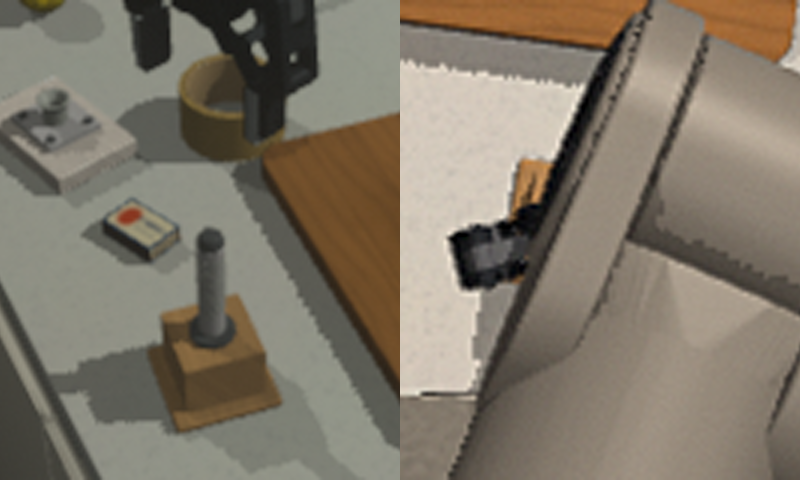

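Left half: the open fingers (150,40) and (265,120) are above and straddle the punch at (210,240). Right half: the wrist hides it from above. Now I descend.

Request:
play_rows(
  targets=[
    {"slide": [0.1,-0.2,2],"roll": 0,"gripper": 8.5},
    {"slide": [0.1,-0.2,4],"roll": 0,"gripper": 8.5},
    {"slide": [0.1,-0.2,6],"roll": 0,"gripper": 8.5},
    {"slide": [0.1,-0.2,8],"roll": 0,"gripper": 8.5},
    {"slide": [0.1,-0.2,10],"roll": 0,"gripper": 8.5},
    {"slide": [0.1,-0.2,12.3],"roll": 0,"gripper": 8.5},
    {"slide": [0.1,-0.2,12.3],"roll": 0,"gripper": 8.5},
    {"slide": [0.1,-0.2,12.3],"roll": 0,"gripper": 8.5},
    {"slide": [0.1,-0.2,12.3],"roll": 0,"gripper": 8.5},
  ],
)

```text
t: 2.4
position: [0.4969, -0.2585, 0.0786]
tcp_rot: [0.991, 0.135, 0.001, 0.001]
force: [-0.6, 0.2, -0.1]
gripper_width: 0.085
```

Run:
```python
from h import *
go(.495,-.2585,.076)
im,d,p=cloud('side'); go(.495,-.2585,.076)
save(cv2.resize(im[180:310,190:340],None,fx=4,fy=4,interpolation=cv2.INTER_CUBIC),'c3.png')
```

```text
t 2.4 pos [ 0.4969 -0.2585  0.0786] F [-0.59  0.24 -0.1 ] M [ 0.01 -0.03 -0.03] w 0.085 zaxis [ 0.0023 -0.0016 -1.    ] yaw 15.49
slide cm [-0.18 -0.05  0.26]
t 2.45 pos [ 0.4971 -0.2583  0.0788] F [ 0.49 -0.74 -0.42] M [-0.01 -0.04  0.  ] w 0.0849 zaxis [ 0.0027 -0.0016 -1.    ] yaw 15.52
slide cm [-0.21 -0.04  0.28]
```

View pics/c3.png

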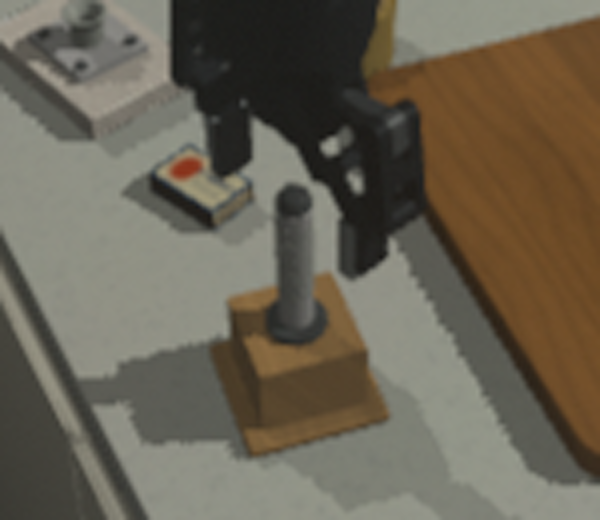

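Run:
```python
from h import *
f=lambda u,v,z: ray('side',190+u/4-.4,180+v/4-.4,z).round(4)
for z in(.079,.092): print(z,f(228,165,z),f(362,265,z),(f(228,165,z)+f(362,265,z))/2)
print('ptop',f(294,192,.142),'flange',f(296,320,.055))
```

```text
0.079 [ 0.5007 -0.1682  0.079 ] [ 0.5292 -0.2653  0.079 ] [ 0.51495 -0.21675  0.079  ]
0.092 [ 0.4953 -0.1813  0.092 ] [ 0.5232 -0.2762  0.092 ] [ 0.50925 -0.22875  0.092  ]
ptop [ 0.4943 -0.2624  0.142 ] flange [ 0.4932 -0.2633  0.055 ]
```

Run:
```python
from h import *
for z in(.2,.213,.24): print(z,(ray('side',243.5,171.7,z)+ray('side',281.7,195,z))/2)
im,d,p=cloud('side'); st()
for u,v in((228,155),(362,258),(355,240),(294,192),(395,200)):
    i,j=int(180+v/4),int(190+u/4); print(u,v,p[i,j].round(4))
q=p[(p[...,2]>.06)&(p[...,2]<.14)&(d>0)&(np.hypot(p[...,0]-.495,p[...,1]+.2585)<.1)]
for lo in np.arange(.06,.14,.01):
    r=q[(q[:,2]>lo)&(q[:,2]<lo+.01)]; print(lo.round(2),len(r),r.min(0).round(3) if len(r) else '',r.max(0).round(3) if len(r) else '')
save(im,'s4.png')
```

```text
0.2 [ 0.52003695 -0.20792261  0.2       ]
0.213 [ 0.51278021 -0.22326749  0.213     ]
0.24 [ 0.49770851 -0.25513762  0.24      ]
t 2.5 pos [ 0.4972 -0.2581  0.0786] F [ 0.27  0.12 -0.43] M [-0.    0.05 -0.  ] w 0.0848 zaxis [ 0.0026 -0.0015 -1.    ] yaw 15.54
228 155 [ 0.4804 -0.2207  0.1382]
362 258 [ 0.5032 -0.3124  0.14  ]
355 240 [ 0.5023 -0.3063  0.1451]
294 192 [ 0.494  -0.2626  0.1413]
395 200 [ 0.5125 -0.3232  0.1798]
0.06 34 [ 0.485 -0.27   0.06 ] [ 0.5   -0.258  0.07 ]
0.07 26 [ 0.485 -0.269  0.07 ] [ 0.499 -0.257  0.08 ]
0.08 34 [ 0.485 -0.271  0.08 ] [ 0.5   -0.259  0.09 ]
0.09 34 [ 0.485 -0.271  0.091] [ 0.5  -0.26  0.1 ]
0.1 32 [ 0.485 -0.27   0.1  ] [ 0.5   -0.254  0.11 ]
0.11 38 [ 0.485 -0.269  0.111] [ 0.5   -0.256  0.12 ]
0.12 73 [ 0.474 -0.309  0.12 ] [ 0.504 -0.213  0.13 ]
0.13 148 [ 0.471 -0.315  0.13 ] [ 0.517 -0.205  0.14 ]
0.14 0
```

The reported TCP height (0.079) does not match the depth image, which shows the open fingertips at about 0.125. I'll partly close the fingers around the punch and measure again.

Request:
play_rows(
  targets=[
    {"slide": [-0.2,0,0],"roll": 0,"gripper": 6},
    {"slide": [-0.2,0,0],"roll": 0,"gripper": 4.5},
    {"slide": [-0.2,0,0],"roll": 0,"gripper": 3.5},
    {"slide": [-0.2,0,0],"roll": 0,"gripper": 3.5},
    {"slide": [-0.2,0,0],"roll": 0,"gripper": 3.5},
  ],
)

```text
t: 3.0
position: [0.4944, -0.2577, 0.0771]
tcp_rot: [0.991, 0.136, -0.0, -0.0]
force: [-0.4, 0.6, -0.1]
gripper_width: 0.0349
```

Run:
```python
from h import *
im,d,p=cloud('side'); st()
q=p[(p[...,2]>.06)&(p[...,2]<.3)&(d>0)&(np.hypot(p[...,0]-.495,p[...,1]+.2585)<.1)]
for lo in np.arange(.06,.26,.01):
    r=q[(q[:,2]>lo)&(q[:,2]<lo+.01)]; print(lo.round(2),len(r),r.min(0).round(3) if len(r) else '',r.max(0).round(3) if len(r) else '')
save(cv2.resize(im[140:310,190:360],None,fx=3,fy=3,interpolation=cv2.INTER_CUBIC),'c4.png')
```

```text
t 3.05 pos [ 0.4944 -0.2577  0.0771] F [-1.32  0.46  0.15] M [-0.01  0.06  0.01] w 0.0352 zaxis [-1.e-04  0.e+00 -1.e+00] yaw 15.59
0.06 34 [ 0.485 -0.269  0.06 ] [ 0.5   -0.258  0.07 ]
0.07 26 [ 0.485 -0.27   0.07 ] [ 0.5   -0.258  0.08 ]
0.08 34 [ 0.484 -0.269  0.081] [ 0.5  -0.26  0.09]
0.09 26 [ 0.485 -0.269  0.09 ] [ 0.495 -0.259  0.1  ]
0.1 20 [ 0.482 -0.269  0.101] [ 0.491 -0.24   0.11 ]
0.11 71 [ 0.476 -0.288  0.11 ] [ 0.5   -0.237  0.12 ]
0.12 111 [ 0.476 -0.289  0.12 ] [ 0.507 -0.228  0.13 ]
0.13 115 [ 0.476 -0.29   0.13 ] [ 0.507 -0.231  0.14 ]
0.14 78 [ 0.476 -0.29   0.14 ] [ 0.498 -0.236  0.15 ]
0.15 117 [ 0.468 -0.307  0.15 ] [ 0.514 -0.219  0.16 ]
0.16 143 [ 0.467 -0.312  0.16 ] [ 0.518 -0.21   0.17 ]
0.17 165 [ 0.467 -0.316  0.17 ] [ 0.518 -0.205  0.18 ]
0.18 186 [ 0.466 -0.319  0.18 ] [ 0.52  -0.205  0.19 ]
0.19 168 [ 0.464 -0.323  0.19 ] [ 0.521 -0.199  0.2  ]
0.2 264 [ 0.464 -0.325  0.2  ] [ 0.523 -0.197  0.21 ]
0.21 230 [ 0.466 -0.323  0.21 ] [ 0.521 -0.198  0.22 ]
0.22 81 [ 0.486 -0.3    0.22 ] [ 0.511 -0.274  0.23 ]
0.23 77 [ 0.456 -0.297  0.23 ] [ 0.516 -0.257  0.24 ]
0.24 203 [ 0.455 -0.297  0.24 ] [ 0.524 -0.246  0.25 ]
0.25 215 [ 0.455 -0.297  0.25 ] [ 0.523 -0.249  0.26 ]
```

View pics/c4.png

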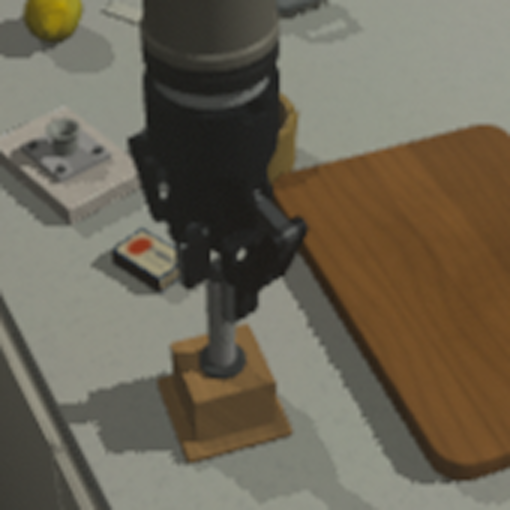

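Run:
```python
from h import *
print(robot.grip_depth, [a for a in dir(robot) if a[0]!='_'])
im,d,p=cloud('top'); st()
im,d,p=cloud('side')
# knuckle/tip pixels: per column lowest gripper pixel near punch
for y0,y1 in((-.30,-.275),(-.245,-.22)):
    m=(p[...,2]>.06)&(p[...,2]<.2)&(p[...,1]>y0)&(p[...,1]<y1)&(abs(p[...,0]-.495)<.04)&(d>0)
    z=np.sort(p[m][:,2]); print(len(z),z[:12].round(4)); v,u=np.where(m); k=v.argsort()[-5:]; print(u[k],v[k],p[m][k].round(4), im[v[k],u[k]])
```

```text
0.0187 ['Unreachable', 'grip_depth', 'job_done', 'sense']
t 3.1 pos [ 0.4944 -0.2577  0.0771] F [-0.25  0.11  0.18] M [ 0.02 -0.03  0.01] w 0.0352 zaxis [-1.e-04  0.e+00 -1.e+00] yaw 15.58
372 [0.1099 0.1112 0.112  0.1122 0.1142 0.1145 0.1147 0.1151 0.1158 0.116
 0.1166 0.117 ]
[267 268 269 266 267] [246 246 246 247 247] [[ 0.492  -0.2822  0.1122]
 [ 0.4941 -0.2822  0.1112]
 [ 0.4932 -0.2882  0.1172]
 [ 0.4893 -0.2835  0.112 ]
 [ 0.4919 -0.2825  0.1099]] [[55 57 53]
 [50 52 49]
 [62 63 58]
 [66 67 64]
 [61 63 59]]
291 [0.1078 0.1102 0.1103 0.1117 0.1117 0.1119 0.1119 0.1128 0.113  0.113
 0.1132 0.1132]
[254 255 251 252 253] [234 234 235 235 235] [[ 0.4839 -0.2427  0.1128]
 [ 0.4867 -0.2412  0.1103]
 [ 0.4775 -0.2429  0.1132]
 [ 0.4792 -0.2437  0.1132]
 [ 0.4821 -0.2419  0.1102]] [[34 34 31]
 [51 51 48]
 [71 72 66]
 [37 36 33]
 [33 33 30]]
```

Request:
play_rows(
  targets=[
    {"slide": [0,0,0.3],"roll": 0,"gripper": 3.5},
    {"slide": [0,0,0.6],"roll": 0,"gripper": 3.5},
    {"slide": [0,0,0.6],"roll": 0,"gripper": 3.5},
    {"slide": [0,0,0.6],"roll": 0,"gripper": 3.5},
  ],
)

```text
t: 3.55
position: [0.4942, -0.2577, 0.0708]
tcp_rot: [0.991, 0.136, -0.0, -0.0]
force: [-0.7, -1.1, -0.6]
gripper_width: 0.0349
```

```bash
cat >> h.py <<'E'
def tips():
    im,d,p=cloud('side'); st()
    for y0,y1 in((-.30,-.275),(-.245,-.22)):
        m=(p[...,2]>.06)&(p[...,2]<.2)&(p[...,1]>y0)&(p[...,1]<y1)&(abs(p[...,0]-.495)<.04)&(d>0)
        print('tip',np.sort(p[m][:,2])[:5].round(4))
    return im,d,p
E
python3 -c "
from h import *
im,d,p=tips()"
```

```text
t 3.6 pos [ 0.4943 -0.2577  0.071 ] F [ 0.31 -0.53  0.49] M [-0.06  0.01 -0.02] w 0.0352 zaxis [-2.e-04  1.e-04 -1.e+00] yaw 15.58
tip [0.1022 0.1046 0.1046 0.1077 0.1083]
tip [0.1037 0.1038 0.1041 0.105  0.1053]
```

Request:
play_rows(
  targets=[
    {"slide": [0,0,0.1],"roll": 0,"gripper": 3.5},
    {"slide": [0,0,0.2],"roll": 0,"gripper": 3.5},
    {"slide": [0,0,0.3],"roll": 0,"gripper": 3.5},
    {"slide": [0,0,0.3],"roll": 0,"gripper": 3.5},
  ],
)

```text
t: 4.0
position: [0.4942, -0.2577, 0.0679]
tcp_rot: [0.991, 0.135, -0.0, -0.0]
force: [1.1, 0.2, 0.7]
gripper_width: 0.0352
```

Request:
play_rows(
  targets=[
    {"slide": [0,0,0.1],"roll": 0,"gripper": 3.5},
    {"slide": [0,0,0.1],"roll": 0,"gripper": 3.5},
  ],
)

```text
t: 4.2
position: [0.4943, -0.2577, 0.067]
tcp_rot: [0.991, 0.136, -0.0, -0.0]
force: [0.1, -0.4, -0.6]
gripper_width: 0.035
```

Request:
play_rows(
  targets=[
    {"slide": [0,0,0.1],"roll": 0,"gripper": 3.5},
    {"slide": [0,0,0.1],"roll": 0,"gripper": 3.5},
  ],
)

```text
t: 4.4
position: [0.4943, -0.2577, 0.066]
tcp_rot: [0.991, 0.136, -0.0, -0.0]
force: [1.5, 0.2, 0.1]
gripper_width: 0.0351
```

```bash
python3 -c "
from h import *
im,d,p=tips()"
```

```text
t 4.45 pos [ 0.4943 -0.2577  0.066 ] F [0.29 0.22 0.01] M [-0.04  0.01 -0.06] w 0.035 zaxis [-2.e-04  0.e+00 -1.e+00] yaw 15.58
tip [0.1007 0.1011 0.1013 0.1016 0.104 ]
tip [0.098  0.0988 0.0988 0.0999 0.1005]
```

Even with the body predicted at 0.139, below the punch top, there was no contact, so the camera is right: the true fingertips are about 30 mm above the reported TCP z. I lower a bit more, then grip.

Request:
play_rows(
  targets=[
    {"slide": [0,0,0.3],"roll": 0,"gripper": 3.5},
    {"slide": [0,0,0.6],"roll": 0,"gripper": 3.5},
    {"slide": [0,0,0.9],"roll": 0,"gripper": 3.5},
    {"slide": [0,0,0.9],"roll": 0,"gripper": 3.5},
    {"slide": [0,0,0.9],"roll": 0,"gripper": 3.5},
  ],
)

```text
t: 4.95
position: [0.4943, -0.2577, 0.0569]
tcp_rot: [0.991, 0.136, -0.0, -0.0]
force: [-0.5, 0.6, -0.6]
gripper_width: 0.0354
```

```bash
python3 -c "
from h import *
im,d,p=tips()
q=p[(p[...,2]>.06)&(p[...,2]<.075)&(d>0)&(np.hypot(p[...,0]-.495,p[...,1]+.2585)<.02)];print('punch low',((q.min(0)+q.max(0))/2).round(4))
save(cv2.resize(im[200:310,210:330],None,fx=5,fy=5,interpolation=cv2.INTER_CUBIC),'c5.png')"
```

```text
t 5.0 pos [ 0.4944 -0.2577  0.0571] F [ 0.14  0.39 -0.32] M [ 0.04 -0.02  0.01] w 0.0352 zaxis [ 0. -0. -1.] yaw 15.58
tip [0.0893 0.0901 0.0924 0.0933 0.0936]
tip [0.0889 0.0892 0.0898 0.0908 0.0911]
punch low [ 0.4925 -0.2636  0.0675]
```

View pics/c5.png

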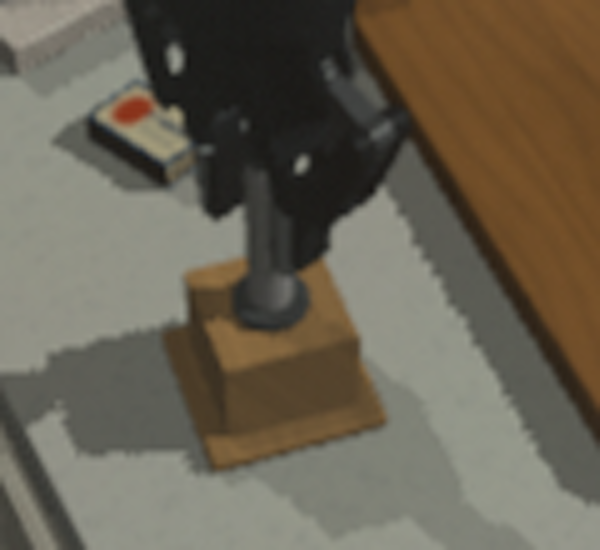

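The fingers sit on either side of the body, (220,200) and (310,250), clear of the flange (270,300). I go 6 mm lower and close.

Request:
play_rows(
  targets=[
    {"slide": [0,0,0.3],"roll": 0,"gripper": 3.5},
    {"slide": [0,0,0.6],"roll": 0,"gripper": 3.5},
    {"slide": [0,0,0.6],"roll": 0,"gripper": 2.6},
    {"slide": [0,0,0.6],"roll": 0,"gripper": 2.2},
    {"slide": [0,0,0.6],"roll": 0,"gripper": 1.9},
    {"slide": [0,0,0.6],"roll": 0,"gripper": 1.6},
    {"slide": [0,0,0.6],"roll": 0,"gripper": 1.2},
    {"slide": [0,0,0.6],"roll": 0,"gripper": 1.0},
    {"slide": [0,0,0.6],"roll": 0,"gripper": 1.0},
    {"slide": [0,0,0.6],"roll": 0,"gripper": 1.0},
  ],
  newtons=70,
)

```text
t: 6.0
position: [0.4945, -0.2581, 0.0513]
tcp_rot: [0.991, 0.135, 0.0, 0.0]
force: [-1.0, -1.0, 2.0]
gripper_width: 0.0166
```

```bash
python3 -c "
from h import *
im,d,p=tips()"
```

```text
t 6.05 pos [ 0.4945 -0.258   0.0513] F [ 0.17 -1.69  1.52] M [-0.22  0.07 -0.01] w 0.0163 zaxis [ 4.e-04 -5.e-04 -1.e+00] yaw 15.57
tip [0.0892 0.0896 0.0909 0.0913 0.0913]
tip [0.0937 0.0944 0.0963 0.1018 0.1041]
```

Request:
play_rows(
  targets=[
    {"slide": [0,0,-0.5],"roll": 0,"gripper": 1.0},
    {"slide": [0,0,-1],"roll": 0,"gripper": 1.0},
    {"slide": [0,0,-2],"roll": 0,"gripper": 1.0},
    {"slide": [0,0,-3],"roll": 0,"gripper": 1.0},
    {"slide": [0,0,-4],"roll": 0,"gripper": 1.0},
    {"slide": [0,0,-5],"roll": 0,"gripper": 1.0},
    {"slide": [0,0,-6],"roll": 0,"gripper": 1.0},
    {"slide": [0,0,-7],"roll": 0,"gripper": 1.0},
    {"slide": [0,0,-7],"roll": 0,"gripper": 1.0},
    {"slide": [0,0,-7],"roll": 0,"gripper": 1.0},
  ],
)

```text
t: 7.05
position: [0.4944, -0.2577, 0.1213]
tcp_rot: [0.991, 0.136, 0.0, 0.0]
force: [-0.1, 0.0, -3.1]
gripper_width: 0.0161
```

```bash
cat >> h.py <<'E'
def axis(name,xy,z0,z1,r=.025):
    im,d,p=cloud(name)
    m=(p[...,2]>z0)&(p[...,2]<z1)&(np.hypot(p[...,0]-xy[0],p[...,1]-xy[1])<r)&(d>0)
    for lo in np.arange(z0,z1-.001,.01):
        k=m&(p[...,2]>=lo)&(p[...,2]<lo+.01)
        if k.sum()>3:
            v,u=np.where(k); q=p[k]; w=[u[v==i].min()/2+u[v==i].max()/2 for i in set(v)]
            print(name,lo.round(3),k.sum(),'mid',((q.min(0)+q.max(0))/2).round(4),'mincol',u.min(),u.max(),'ray',ray(name,np.mean(w),v.mean(),q[:,2].mean()).round(4))
    return im,d,p
E
python3 -c "
from h import *
go(.494,.0382,.13)
im,d,p=axis('side',(.494,-.258),.06,.15)
save(cv2.resize(im[170:310,200:340],None,fx=4,fy=4,interpolation=cv2.INTER_CUBIC),'c6.png')"
```

```text
t 7.05 pos [ 0.4944 -0.2577  0.1213] F [-0.06  0.04 -3.15] M [-0.01  0.   -0.01] w 0.0161 zaxis [ 1.e-04 -1.e-04 -1.e+00] yaw 15.58
slide cm [  7.91 -28.51  -0.87]
side 0.08 14 mid [ 0.493  -0.2589  0.0852] mincol 260 264 ray [ 0.4924 -0.2602  0.0847]
side 0.09 19 mid [ 0.4928 -0.2591  0.0945] mincol 260 264 ray [ 0.492  -0.2599  0.0944]
side 0.1 15 mid [ 0.4925 -0.2594  0.1042] mincol 260 264 ray [ 0.4922 -0.2604  0.1041]
side 0.12 123 mid [ 0.4936 -0.2589  0.125 ] mincol 254 270 ray [ 0.4911 -0.2631  0.1249]
side 0.13 34 mid [ 0.4925 -0.263   0.1348] mincol 258 266 ray [ 0.4914 -0.2642  0.1351]
side 0.14 25 mid [ 0.4928 -0.2614  0.1448] mincol 257 266 ray [ 0.488  -0.2623  0.1438]
```

View pics/c6.png

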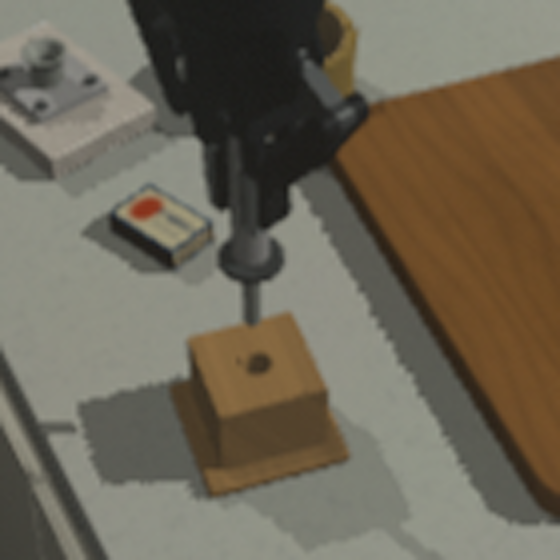

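The punch hangs vertical in the grip, nose at (250,300), with the stand hole exposed at (260,364). I carry it over the bush.

Request:
play_rows(
  targets=[
    {"slide": [0.5,-1.8,0],"roll": 0,"gripper": 1.0},
    {"slide": [1.3,-4.7,0],"roll": 0,"gripper": 1.0},
    {"slide": [2.2,-8,0],"roll": 0,"gripper": 1.0},
    {"slide": [3.1,-11.2,0],"roll": 0,"gripper": 1.0},
    {"slide": [4,-14.5,0],"roll": 0,"gripper": 1.0},
    {"slide": [4.9,-17.7,0],"roll": 0,"gripper": 1.0},
    {"slide": [5.8,-21,0],"roll": 0,"gripper": 1.0},
    {"slide": [6.7,-24.2,0],"roll": 0,"gripper": 1.0},
    {"slide": [7.4,-26.8,0],"roll": 0,"gripper": 1.0},
    {"slide": [7.9,-28.5,0],"roll": 0,"gripper": 1.0},
    {"slide": [7.9,-28.5,0],"roll": 0,"gripper": 1.0},
    {"slide": [7.9,-28.5,0],"roll": 0,"gripper": 1.0},
  ],
)

```text
t: 8.3
position: [0.4934, 0.0374, 0.1205]
tcp_rot: [0.991, 0.136, -0.001, 0.0]
force: [0.1, 0.2, -2.8]
gripper_width: 0.0165
```

Request:
play_rows(
  targets=[
    {"slide": [0,0,0],"roll": 0,"gripper": 1.0},
    {"slide": [0,0,0],"roll": 0,"gripper": 1.0},
    {"slide": [0,0,0],"roll": 0,"gripper": 1.0},
    {"slide": [0,0,0],"roll": 0,"gripper": 1.0},
  ],
)

```text
t: 8.7
position: [0.494, 0.0373, 0.1211]
tcp_rot: [0.991, 0.135, -0.0, 0.0]
force: [0.1, 0.3, -2.5]
gripper_width: 0.0165
```

```bash
python3 -c "
from h import *
go(.494,.0382,.1213)
im,d,p=axis('side',(.494,.038),.04,.14)
np.savez('side7',im=im,p=p,d=d)
print('hole in stand',ray('side',264.6,260.6,.05))
save(cv2.resize(im[130:240,150:270],None,fx=5,fy=5,interpolation=cv2.INTER_CUBIC),'c7.png')"
```

```text
t 8.7 pos [0.494  0.0373 0.1211] F [ 0.08  0.29 -2.46] M [ 0.02 -0.03  0.02] w 0.0165 zaxis [-0.e+00 -2.e-04 -1.e+00] yaw 15.5
slide cm [ 0.03 -0.09 -0.02]
side 0.04 66 mid [0.4931 0.0375 0.0446] mincol 205 216 ray [0.4934 0.0381 0.0444]
side 0.08 13 mid [0.4925 0.0348 0.0858] mincol 207 210 ray [0.4923 0.0343 0.086 ]
side 0.09 11 mid [0.4933 0.0342 0.0945] mincol 207 210 ray [0.4927 0.0344 0.0946]
side 0.1 13 mid [0.4923 0.0346 0.1052] mincol 206 209 ray [0.4926 0.0341 0.105 ]
side 0.11 5 mid [0.4872 0.0333 0.1142] mincol 203 208 ray [0.4884 0.0333 0.1131]
side 0.12 69 mid [0.493  0.0335 0.1246] mincol 201 213 ray [0.4924 0.0298 0.125 ]
side 0.13 30 mid [0.4928 0.0317 0.1351] mincol 203 210 ray [0.4919 0.0313 0.1348]
hole in stand [ 0.49570723 -0.26251931  0.05      ]
```

View pics/c7.png

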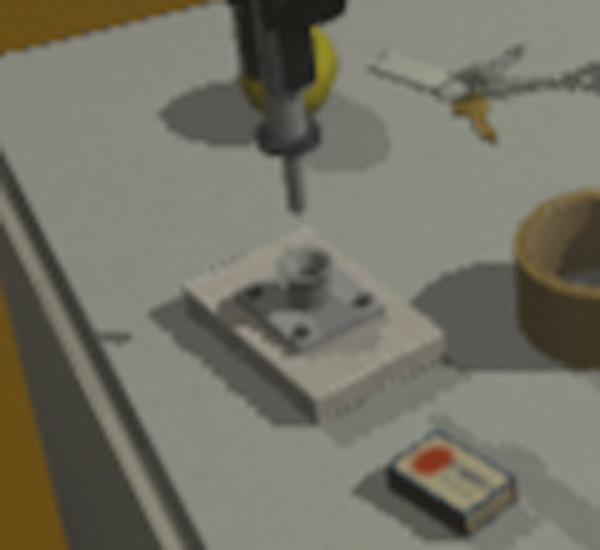

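The nose tip (297,210) is directly above the bush mouth (305,262) and the axis agrees to about 1 mm. I lower it to just above the shallowest possible bottom.

Request:
play_rows(
  targets=[
    {"slide": [0,0,0.7],"roll": 0,"gripper": 1.0},
    {"slide": [0,0,1.4],"roll": 0,"gripper": 1.0},
    {"slide": [0,0,2.1],"roll": 0,"gripper": 1.0},
    {"slide": [0,0,2.6],"roll": 0,"gripper": 1.0},
    {"slide": [0,0,3.0],"roll": 0,"gripper": 1.0},
    {"slide": [0,0,3.4],"roll": 0,"gripper": 1.0},
    {"slide": [0,0,3.7],"roll": 0,"gripper": 1.0},
    {"slide": [0,0,4.0],"roll": 0,"gripper": 1.0},
    {"slide": [0,0,4.0],"roll": 0,"gripper": 1.0},
    {"slide": [0,0,4.0],"roll": 0,"gripper": 1.0},
  ],
  newtons=100,
)

```text
t: 9.75
position: [0.494, 0.038, 0.0812]
tcp_rot: [0.991, 0.136, 0.0, 0.0]
force: [-0.3, 0.8, -1.4]
gripper_width: 0.0158
```

```bash
python3 -c "
from h import *
st()"
```

```text
t 9.75 pos [0.494  0.038  0.0812] F [-0.28  0.81 -1.37] M [-0.03  0.03 -0.05] w 0.0158 zaxis [ 2.e-04 -0.e+00 -1.e+00] yaw 15.58
```

Request:
play_rows(
  targets=[
    {"slide": [0,0,0.1],"roll": 0,"gripper": 1.0},
    {"slide": [0,0,0.2],"roll": 0,"gripper": 1.0},
    {"slide": [0,0,0.2],"roll": 0,"gripper": 1.0},
  ],
)

```text
t: 10.05
position: [0.4938, 0.038, 0.079]
tcp_rot: [0.991, 0.136, -0.0, 0.0]
force: [0.8, -1.0, -2.5]
gripper_width: 0.016
```

Request:
play_rows(
  targets=[
    {"slide": [0,0,0.1],"roll": 0,"gripper": 1.0},
    {"slide": [0,0,0.2],"roll": 0,"gripper": 1.0},
    {"slide": [0,0,0.2],"roll": 0,"gripper": 1.0},
  ],
)

```text
t: 10.35
position: [0.4937, 0.038, 0.0769]
tcp_rot: [0.991, 0.136, -0.0, -0.0]
force: [0.1, -0.6, -3.1]
gripper_width: 0.0157
```

Request:
play_rows(
  targets=[
    {"slide": [0,0,0.1],"roll": 0,"gripper": 1.0},
    {"slide": [0,0,0.2],"roll": 0,"gripper": 1.0},
    {"slide": [0,0,0.2],"roll": 0,"gripper": 1.0},
  ],
)

```text
t: 10.65
position: [0.4937, 0.038, 0.0749]
tcp_rot: [0.991, 0.136, -0.0, 0.0]
force: [-0.3, -0.3, -2.2]
gripper_width: 0.0162
```

Still free at tip z of about 0.0295; I continue in small steps.

Request:
play_rows(
  targets=[
    {"slide": [0,0,0.1],"roll": 0,"gripper": 1.0},
    {"slide": [0,0,0.15],"roll": 0,"gripper": 1.0},
    {"slide": [0,0,0.15],"roll": 0,"gripper": 1.0},
  ],
)

```text
t: 10.95
position: [0.4938, 0.038, 0.0735]
tcp_rot: [0.991, 0.136, -0.0, 0.0]
force: [-0.9, 0.2, -2.3]
gripper_width: 0.0158
```

Request:
play_rows(
  targets=[
    {"slide": [0,0,0.1],"roll": 0,"gripper": 1.0},
    {"slide": [0,0,0.15],"roll": 0,"gripper": 1.0},
    {"slide": [0,0,0.15],"roll": 0,"gripper": 1.0},
  ],
)

```text
t: 11.25
position: [0.4938, 0.038, 0.072]
tcp_rot: [0.991, 0.136, -0.0, 0.0]
force: [0.1, 0.6, -2.1]
gripper_width: 0.0157
```

Request:
play_rows(
  targets=[
    {"slide": [0,0,0.1],"roll": 0,"gripper": 1.0},
    {"slide": [0,0,0.15],"roll": 0,"gripper": 1.0},
    {"slide": [0,0,0.15],"roll": 0,"gripper": 1.0},
  ],
)

```text
t: 11.55
position: [0.4938, 0.038, 0.0705]
tcp_rot: [0.991, 0.136, -0.0, -0.0]
force: [-0.2, -0.7, -2.5]
gripper_width: 0.016
```

Request:
play_rows(
  targets=[
    {"slide": [0,0,0.1],"roll": 0,"gripper": 1.0},
    {"slide": [0,0,0.15],"roll": 0,"gripper": 1.0},
    {"slide": [0,0,0.15],"roll": 0,"gripper": 1.0},
  ],
)

```text
t: 11.85
position: [0.4938, 0.038, 0.069]
tcp_rot: [0.991, 0.135, -0.0, 0.0]
force: [-0.7, -0.8, -2.2]
gripper_width: 0.0158
```

Request:
play_rows(
  targets=[
    {"slide": [0,0,0.1],"roll": 0,"gripper": 1.0},
    {"slide": [0,0,0.15],"roll": 0,"gripper": 1.0},
    {"slide": [0,0,0.15],"roll": 0,"gripper": 1.0},
  ],
)

```text
t: 12.15
position: [0.4942, 0.0381, 0.0679]
tcp_rot: [0.991, 0.136, 0.0, 0.0]
force: [0.1, 0.6, 0.5]
gripper_width: 0.0158
```

Request:
play_rows(
  targets=[
    {"slide": [0,0,0.1],"roll": 0,"gripper": 1.0},
    {"slide": [0,0,0.15],"roll": 0,"gripper": 1.0},
    {"slide": [0,0,0.15],"roll": 0,"gripper": 1.0},
  ],
)

```text
t: 12.45
position: [0.4941, 0.038, 0.0662]
tcp_rot: [0.991, 0.136, 0.0, 0.0]
force: [-0.4, 0.7, 0.7]
gripper_width: 0.0157
```

Contact came at TCP z of about 0.0685, with the force up 3 N. I press on while watching the force.

Request:
play_rows(
  targets=[
    {"slide": [0,0,0.1],"roll": 0,"gripper": 1.0},
    {"slide": [0,0,0.2],"roll": 0,"gripper": 1.0},
    {"slide": [0,0,0.2],"roll": 0,"gripper": 1.0},
  ],
)

```text
t: 12.75
position: [0.4941, 0.038, 0.0641]
tcp_rot: [0.991, 0.136, 0.0, 0.0]
force: [0.0, 0.8, 1.1]
gripper_width: 0.0159
```

Request:
play_rows(
  targets=[
    {"slide": [0,0,0.1],"roll": 0,"gripper": 1.0},
    {"slide": [0,0,0.1],"roll": 0,"gripper": 1.0},
  ],
)

```text
t: 12.95
position: [0.4941, 0.038, 0.0631]
tcp_rot: [0.991, 0.136, 0.0, 0.0]
force: [-0.0, 0.4, 2.8]
gripper_width: 0.0157
```

Request:
play_rows(
  targets=[
    {"slide": [0,0,0.05],"roll": 0,"gripper": 1.0},
    {"slide": [0,0,0.05],"roll": 0,"gripper": 1.0},
  ],
)

```text
t: 13.15
position: [0.4941, 0.038, 0.0627]
tcp_rot: [0.991, 0.136, 0.0, 0.0]
force: [0.2, -0.4, 2.6]
gripper_width: 0.016
```

Request:
play_rows(
  targets=[
    {"slide": [0,0,0.05],"roll": 0,"gripper": 1.0},
    {"slide": [0,0,0.05],"roll": 0,"gripper": 1.0},
  ],
)

```text
t: 13.35
position: [0.4941, 0.038, 0.0623]
tcp_rot: [0.991, 0.136, 0.0, 0.0]
force: [-0.5, -0.9, 2.9]
gripper_width: 0.0158
```

Request:
play_rows(
  targets=[
    {"slide": [0,0,0.05],"roll": 0,"gripper": 1.0},
    {"slide": [0,0,0.05],"roll": 0,"gripper": 1.0},
  ],
)

```text
t: 13.55
position: [0.4942, 0.0381, 0.0619]
tcp_rot: [0.991, 0.136, 0.0, 0.0]
force: [-0.9, -0.6, 4.7]
gripper_width: 0.0158
```

Request:
play_rows(
  targets=[
    {"slide": [0,0,0.05],"roll": 0,"gripper": 1.0},
    {"slide": [0,0,0.05],"roll": 0,"gripper": 1.0},
  ],
)

```text
t: 13.75
position: [0.4943, 0.0381, 0.0615]
tcp_rot: [0.991, 0.136, 0.0, 0.0]
force: [-0.8, -0.4, 5.5]
gripper_width: 0.016
```

Request:
play_rows(
  targets=[
    {"slide": [0,0,0.05],"roll": 0,"gripper": 1.0},
    {"slide": [0,0,0.05],"roll": 0,"gripper": 1.0},
  ],
)

```text
t: 13.95
position: [0.4943, 0.0381, 0.0613]
tcp_rot: [0.991, 0.136, 0.0, 0.0]
force: [-1.0, -0.6, 6.8]
gripper_width: 0.0156
```

Request:
play_rows(
  targets=[
    {"slide": [0,0,0.05],"roll": 0,"gripper": 1.0},
    {"slide": [0,0,0.05],"roll": 0,"gripper": 1.0},
  ],
)

```text
t: 14.15
position: [0.4944, 0.0381, 0.061]
tcp_rot: [0.991, 0.136, 0.0, 0.0]
force: [-1.5, -1.1, 7.1]
gripper_width: 0.016
```

Request:
play_rows(
  targets=[
    {"slide": [0,0,0.05],"roll": 0,"gripper": 1.0},
    {"slide": [0,0,0.05],"roll": 0,"gripper": 1.0},
  ],
)

```text
t: 14.35
position: [0.4945, 0.0381, 0.0608]
tcp_rot: [0.991, 0.136, 0.001, 0.0]
force: [-1.6, -0.0, 9.6]
gripper_width: 0.0157
```

Request:
play_rows(
  targets=[
    {"slide": [0,0,0.05],"roll": 0,"gripper": 1.0},
    {"slide": [0,0,0.05],"roll": 0,"gripper": 1.0},
  ],
)

```text
t: 14.55
position: [0.4945, 0.0382, 0.0604]
tcp_rot: [0.991, 0.136, 0.001, 0.0]
force: [-1.7, 0.1, 10.1]
gripper_width: 0.0159
```

Request:
play_rows(
  targets=[
    {"slide": [0,0,0.03],"roll": 0,"gripper": 1.0},
    {"slide": [0,0,0.03],"roll": 0,"gripper": 1.0},
  ],
)

```text
t: 14.75
position: [0.4944, 0.0381, 0.0598]
tcp_rot: [0.991, 0.136, 0.001, 0.0]
force: [-0.7, -0.2, 5.4]
gripper_width: 0.0158
```

The force peaked at 12.5 N net and is collapsing. I go slightly further to confirm the trip.

Request:
play_rows(
  targets=[
    {"slide": [0,0,0.05],"roll": 0,"gripper": 1.0},
    {"slide": [0,0,0.05],"roll": 0,"gripper": 1.0},
  ],
)

```text
t: 14.95
position: [0.4941, 0.038, 0.0584]
tcp_rot: [0.991, 0.136, 0.0, 0.0]
force: [0.2, -0.0, 4.7]
gripper_width: 0.0156
```

Request:
play_rows(
  targets=[
    {"slide": [0,0,0.05],"roll": 0,"gripper": 1.0},
    {"slide": [0,0,0.05],"roll": 0,"gripper": 1.0},
  ],
)

```text
t: 15.15
position: [0.4941, 0.038, 0.0577]
tcp_rot: [0.991, 0.136, 0.0, 0.0]
force: [0.4, 0.1, 4.0]
gripper_width: 0.016
```

Tripped: net force is steady at about 6 N, about 8.5 mm of travel, well short of the stop. I lift and carry it back.

Request:
play_rows(
  targets=[
    {"slide": [0,0,-0.5],"roll": 0,"gripper": 1.0},
    {"slide": [0,0,-1],"roll": 0,"gripper": 1.0},
    {"slide": [0,0,-2],"roll": 0,"gripper": 1.0},
    {"slide": [0,0,-3],"roll": 0,"gripper": 1.0},
    {"slide": [0,0,-4],"roll": 0,"gripper": 1.0},
    {"slide": [0,0,-5],"roll": 0,"gripper": 1.0},
    {"slide": [0,0,-6],"roll": 0,"gripper": 1.0},
    {"slide": [0,0,-6.7],"roll": 0,"gripper": 1.0},
    {"slide": [0,0,-6.7],"roll": 0,"gripper": 1.0},
  ],
)

```text
t: 16.05
position: [0.495, 0.0382, 0.1262]
tcp_rot: [0.991, 0.136, 0.001, 0.0]
force: [0.7, -0.1, -2.5]
gripper_width: 0.0158
```

```bash
python3 -c "
from h import *
go(.4944,-.2577,.1244)
im,d,p=axis('side',(.494,.038),.06,.14)
go(.4944,-.2577,.1244)"
```

```text
t 16.05 pos [0.495  0.0382 0.1262] F [ 0.68 -0.12 -2.47] M [ 0.05 -0.05 -0.04] w 0.0158 zaxis [ 2.8e-03  1.0e-04 -1.0e+00] yaw 15.58
slide cm [-8.   28.49  0.17]
side 0.08 6 mid [0.4933 0.0371 0.087 ] mincol 207 210 ray [0.4932 0.0359 0.087 ]
side 0.09 14 mid [0.494  0.0355 0.0951] mincol 207 210 ray [0.4936 0.0348 0.0951]
side 0.1 14 mid [0.4945 0.0361 0.1053] mincol 206 210 ray [0.4935 0.0358 0.1052]
side 0.11 9 mid [0.4934 0.0357 0.1133] mincol 206 209 ray [0.4943 0.0353 0.1138]
side 0.12 35 mid [0.4942 0.0356 0.1273] mincol 201 213 ray [0.4938 0.0303 0.1287]
side 0.13 50 mid [0.4943 0.0339 0.1349] mincol 201 213 ray [0.4919 0.0321 0.1334]
t 16.1 pos [0.4944 0.0381 0.1253] F [ 0.34  0.19 -2.55] M [-0.01 -0.02 -0.06] w 0.016 zaxis [ 0.0012 -0.     -1.    ] yaw 15.57
slide cm [-7.94 28.49  0.09]
```

Request:
play_rows(
  targets=[
    {"slide": [-0.5,1.8,0],"roll": 0,"gripper": 1.0},
    {"slide": [-1.3,4.7,0],"roll": 0,"gripper": 1.0},
    {"slide": [-2.2,8,0],"roll": 0,"gripper": 1.0},
    {"slide": [-3.1,11.2,0],"roll": 0,"gripper": 1.0},
    {"slide": [-4,14.5,0],"roll": 0,"gripper": 1.0},
    {"slide": [-4.9,17.7,0],"roll": 0,"gripper": 1.0},
    {"slide": [-5.8,21,0],"roll": 0,"gripper": 1.0},
    {"slide": [-6.7,24.2,0],"roll": 0,"gripper": 1.0},
    {"slide": [-7.4,26.8,0],"roll": 0,"gripper": 1.0},
    {"slide": [-7.9,28.5,0],"roll": 0,"gripper": 1.0},
    {"slide": [-7.9,28.5,0],"roll": 0,"gripper": 1.0},
    {"slide": [-7.9,28.5,0],"roll": 0,"gripper": 1.0},
  ],
)

```text
t: 17.3
position: [0.494, -0.2566, 0.124]
tcp_rot: [0.991, 0.135, -0.001, -0.001]
force: [0.7, 0.5, -2.0]
gripper_width: 0.0157
```

Request:
play_rows(
  targets=[
    {"slide": [0,0,0],"roll": 0,"gripper": 1.0},
    {"slide": [0,0,0],"roll": 0,"gripper": 1.0},
    {"slide": [0,0,0],"roll": 0,"gripper": 1.0},
    {"slide": [0,0,0],"roll": 0,"gripper": 1.0},
  ],
)

```text
t: 17.7
position: [0.4946, -0.257, 0.1249]
tcp_rot: [0.991, 0.136, 0.0, 0.0]
force: [-0.4, 0.5, -2.3]
gripper_width: 0.0161
```

```bash
python3 -c "
from h import *
im,d,p=axis('side',(.494,-.258),.06,.15)
go(.4944,-.2577,.1213)
# dark hole on the stand top
g=im[...,0].astype(int); m=(abs(p[...,2]-.05)<.012)&(np.hypot(p[...,0]-.495,p[...,1]+.26)<.022)
v,u=np.where((g<50)&(np.hypot(p[...,0]-.495,p[...,1]+.26)<.025)&(p[...,2]<.056)); print('dark px',u.mean(),v.mean(),len(u), u.min(),u.max(),v.min(),v.max(),ray('side',u.mean(),v.mean(),.05))
top=np.abs(p[...,2]-.05)<.0035; k=top&(np.hypot(p[...,0]-.495,p[...,1]+.26)<.05); q=p[k]; print('top face hull', cv2.minAreaRect(q[:,:2].astype(np.float32)))
save(cv2.resize(im[190:310,200:320],None,fx=5,fy=5,interpolation=cv2.INTER_CUBIC),'c8.png')"
```

```text
side 0.08 12 mid [ 0.4928 -0.2584  0.0875] mincol 260 264 ray [ 0.4924 -0.2597  0.0874]
side 0.09 16 mid [ 0.4926 -0.2592  0.095 ] mincol 260 264 ray [ 0.4922 -0.2599  0.0956]
side 0.1 18 mid [ 0.4927 -0.2598  0.105 ] mincol 260 264 ray [ 0.493  -0.2601  0.1049]
side 0.11 4 mid [ 0.4909 -0.2611  0.1118] mincol 260 263 ray [ 0.4918 -0.2615  0.1117]
side 0.12 106 mid [ 0.4936 -0.259   0.127 ] mincol 254 270 ray [ 0.4921 -0.263   0.1279]
side 0.13 40 mid [ 0.4923 -0.2608  0.1349] mincol 256 266 ray [ 0.491  -0.2629  0.1347]
side 0.14 32 mid [ 0.4928 -0.2605  0.1449] mincol 257 266 ray [ 0.4899 -0.2621  0.1449]
t 17.75 pos [ 0.4945 -0.2573  0.1249] F [ 0.06 -0.14 -1.6 ] M [ 0.03 -0.02 -0.01] w 0.0157 zaxis [ 1.e-04 -0.e+00 -1.e+00] yaw 15.62
slide cm [-0.02  0.04  0.36]<string>:7: RuntimeWarning: Mean of empty slice.
  ret = ret.dtype.type(ret / rcount)
Traceback (most recent call last):
ValueError: zero-size array to reduction operation minimum which has no identity
```

```bash
python3 -c "
from h import *
im,d,p=cloud('side')
k=(abs(p[...,2]-.05)<.003)&(np.hypot(p[...,0]-.495,p[...,1]+.26)<.05)&(d>0); q=p[k]; print('top face', q[:,2].mean(), cv2.minAreaRect(q[:,:2].astype(np.float32)))
for n in ('top',):
    T=np.load(n+'.npz'); P=T['p']; kk=(abs(P[...,2]-.05)<.003)&(np.hypot(P[...,0]-.495,P[...,1]+.26)<.05); print('top cam',cv2.minAreaRect(P[kk][:,:2].astype(np.float32)))
h=(p[...,2]<.046)&(p[...,2]>-.1)&(np.hypot(p[...,0]-.495,p[...,1]+.255)<.02); v,u=np.where(h); print(len(u),u.min(),u.max(),v.min(),v.max(),ray('side',(u.min()+u.max())/2,(v.min()+v.max())/2,.05))
print(im[255:267,258:272,0])
save(cv2.resize(im[190:310,200:320],None,fx=5,fy=5,interpolation=cv2.INTER_CUBIC),'c8.png')"
```

```text
top face 0.05003304313571798 ((0.49428775906562805, -0.25957033038139343), (0.058092717081308365, 0.05631730332970619), 81.918701171875)
top cam ((0.4954511523246765, -0.2586413323879242), (0.05572914332151413, 0.05598825588822365), 81.99385070800781)
21 261 266 259 262 [ 0.49386926 -0.26126261  0.05      ]
[[130 130 129 128 130 131 132 133 134 134 134 133 130 126]
 [130 131 130 128 129 131 131 131 133 134 134 134 131 127]
 [130 130 130 129 128 127 124 125 130 133 134 133 134 130]
 [130 129 133 128 116 104  94  95 106 126 133 133 133 132]
 [131 116 127 123 101  79  66  65  71 104 128 133 134 133]
 [131 107 115 113  88  70  65  63  61  84 121 134 134 133]
 [131 122 119 108  80  66  65  63  60  91 122 133 133 133]
 [131 131 129 108  79  65  66  64  77 111 130 132 133 134]
 [131 131 131 120 104  97  95 101 113 126 130 131 132 133]
 [131 130 131 130 125 123 123 126 130 131 130 131 132 133]
 [131 129 130 130 129 129 131 129 129 130 131 130 132 132]
 [132 130 130 131 130 129 130 130 128 130 131 130 131 131]]
```

View pics/c8.png

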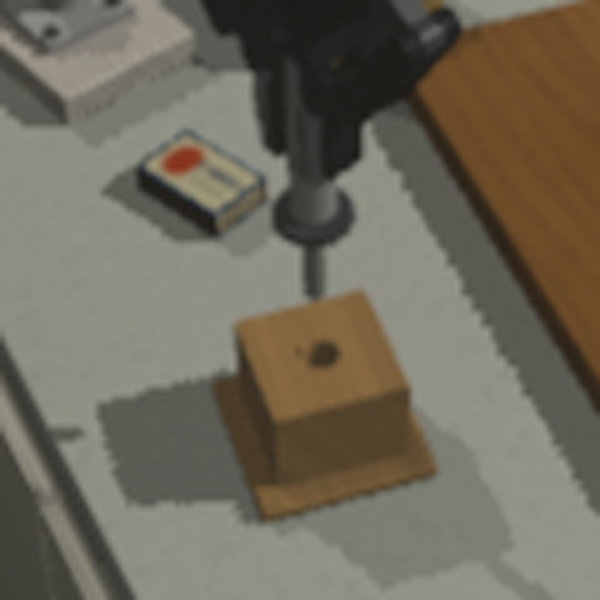

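The nose (314,270) is above the stand and the hole is at (322,353). I check lateral alignment by projection in the same camera.

```bash
python3 -c "
from h import *
c=camera_info('side')
def proj(P):
    q=R.from_quat(c['orientation']).inv().apply(np.array(P)-c['eye']); return (c['cx']+c['fx']*q[0]/-q[2], c['cy']-c['fy']*q[1]/-q[2])
for P in((.4945,-.2575,.05),(.4945,-.2595,.05),(.4965,-.2575,.05),(.4955,-.2586,.05),(.4945,-.2575,.095),(.4945,-.2575,.082),(.4945,-.2575,.12)): print(P,np.round(proj(P),2))
im,d,p=cloud('side'); g=im[...,0].astype(float)
for v in range(234,253): print(v,im[v,255:272,0], p[v,262,2].round(3))
"
```

```text
(0.4945, -0.2575, 0.05) [262.95 259.14]
(0.4945, -0.2595, 0.05) [263.39 259.81]
(0.4965, -0.2575, 0.05) [263.84 258.8 ]
(0.4955, -0.2586, 0.05) [263.64 259.33]
(0.4945, -0.2575, 0.095) [262.51 243.54]
(0.4945, -0.2575, 0.082) [262.64 248.16]
(0.4945, -0.2575, 0.12) [262.25 234.35]
234 [ 45  44  44  46  51  54  59  70  77  82  84  68  55  54  55  88 129] 0.127
235 [ 53  47  51  53  52  52  54  61  62  63  58  54  53  55  64 114 140] 0.129
236 [ 81  53  49  54  59  59  58  57  57  55  54  54  53  53  88 131 144] 0.127
237 [125  92  53  44  50  52  52  54  55  52  50  50  57  82 121 141 144] 0.129
238 [146 131 103  77  55  41  42  44  44  45  64  75 104 126 140 144 145] 0.125
239 [145 146 137 126 115  85  53  48  55  78 111 124 136 143 144 146 145] 0.109
240 [145 146 145 146 145 107  63  57  71  96 132 144 145 145 145 146 145] 0.11
241 [144 144 144 144 144 108  65  60  75  96 131 145 145 144 144 143 144] 0.107
242 [145 143 142 143 144 107  64  59  75  94 130 143 144 143 144 143 144] 0.103
243 [145 145 143 143 144 108  65  59  74  95 129 144 143 144 145 144 144] 0.102
244 [143 145 144 143 144 108  65  60  74  94 129 143 143 144 144 144 144] 0.099
245 [144 144 143 144 143 107  64  60  74  92 129 144 143 143 144 144 145] 0.095
246 [143 143 143 144 144 113  70  60  74  92 129 143 143 143 143 144 144] 0.093
247 [143 144 144 143 143 117  75  61  73  92 128 143 142 142 143 142 141] 0.088
248 [143 144 144 143 143 117  76  58  73  92 128 141 140 139 136 134 130] 0.086
249 [143 143 142 143 143 133 101  77  87 108 130 137 136 131 129 128 126] 0.084
250 [142 141 142 143 141 141 128 114 118 128 132 133 133 130 127 128 127] 0.051
251 [141 139 138 136 133 134 132 132 132 135 134 133 133 132 127 128 127] 0.052
252 [135 133 132 130 128 129 130 131 132 133 134 133 133 132 129 127 127] 0.05
```

Nose against the +y wall matches the side force and moment I felt when gripping, and the picture shows the hole 2–4 mm towards -y of the nose. I shift 2.8 mm along tool y and lower to just inside the hole.

Request:
play_rows(
  targets=[
    {"slide": [0,0.28,0.5],"roll": 0,"gripper": 1.0},
    {"slide": [0,0.28,1.2],"roll": 0,"gripper": 1.0},
    {"slide": [0,0.28,1.9],"roll": 0,"gripper": 1.0},
    {"slide": [0,0.28,2.4],"roll": 0,"gripper": 1.0},
    {"slide": [0,0.28,2.7],"roll": 0,"gripper": 1.0},
    {"slide": [0,0.28,2.7],"roll": 0,"gripper": 1.0},
    {"slide": [0,0.28,2.7],"roll": 0,"gripper": 1.0},
  ],
)

```text
t: 18.55
position: [0.4953, -0.2604, 0.0978]
tcp_rot: [0.991, 0.136, 0.0, 0.0]
force: [1.0, -0.8, -2.6]
gripper_width: 0.0157
```

Request:
play_rows(
  targets=[
    {"slide": [0,0,0.1],"roll": 0,"gripper": 1.0},
    {"slide": [0,0,0.2],"roll": 0,"gripper": 1.0},
    {"slide": [0,0,0.3],"roll": 0,"gripper": 1.0},
    {"slide": [0,0,0.4],"roll": 0,"gripper": 1.0},
    {"slide": [0,0,0.4],"roll": 0,"gripper": 1.0},
  ],
)

```text
t: 19.05
position: [0.495, -0.2603, 0.0936]
tcp_rot: [0.991, 0.136, -0.0, -0.0]
force: [0.5, -0.1, -2.1]
gripper_width: 0.0157
```

Request:
play_rows(
  targets=[
    {"slide": [0,0,0.1],"roll": 0,"gripper": 1.0},
    {"slide": [0,0,0.2],"roll": 0,"gripper": 1.0},
    {"slide": [0,0,0.2],"roll": 0,"gripper": 1.0},
  ],
)

```text
t: 19.35
position: [0.4949, -0.2604, 0.0916]
tcp_rot: [0.991, 0.136, -0.0, -0.0]
force: [0.4, 0.0, -1.9]
gripper_width: 0.0156
```

```bash
python3 -c "
from h import *
st()"
```

```text
t 19.35 pos [ 0.4949 -0.2604  0.0916] F [ 0.38  0.03 -1.87] M [0.04 0.04 0.  ] w 0.0156 zaxis [-4.e-04  1.e-04 -1.e+00] yaw 15.58
```

Request:
play_rows(
  targets=[
    {"slide": [0,0,0.2],"roll": 0,"gripper": 1.0},
    {"slide": [0,0,0.4],"roll": 0,"gripper": 1.0},
    {"slide": [0,0,0.4],"roll": 0,"gripper": 1.0},
  ],
)

```text
t: 19.65
position: [0.4948, -0.2603, 0.0873]
tcp_rot: [0.991, 0.136, -0.0, -0.0]
force: [0.3, 0.2, -2.9]
gripper_width: 0.0159
```

Request:
play_rows(
  targets=[
    {"slide": [0,0,0.2],"roll": 0,"gripper": 1.0},
    {"slide": [0,0,0.4],"roll": 0,"gripper": 1.0},
    {"slide": [0,0,0.4],"roll": 0,"gripper": 1.0},
  ],
)

```text
t: 19.95
position: [0.4948, -0.2603, 0.0834]
tcp_rot: [0.991, 0.136, -0.0, -0.0]
force: [-0.5, 0.4, -2.8]
gripper_width: 0.0159
```

The nose is in the hole with no resistance. I lower it the rest of the way; the seat should be near TCP z 0.051.

Request:
play_rows(
  targets=[
    {"slide": [0,0,0.4],"roll": 0,"gripper": 1.0},
    {"slide": [0,0,0.8],"roll": 0,"gripper": 1.0},
    {"slide": [0,0,1.2],"roll": 0,"gripper": 1.0},
    {"slide": [0,0,1.2],"roll": 0,"gripper": 1.0},
  ],
)

```text
t: 20.35
position: [0.4944, -0.2601, 0.0708]
tcp_rot: [0.991, 0.136, -0.001, -0.001]
force: [-0.6, 0.1, -3.4]
gripper_width: 0.016
```

Request:
play_rows(
  targets=[
    {"slide": [0,0,0.4],"roll": 0,"gripper": 1.0},
    {"slide": [0,0,0.8],"roll": 0,"gripper": 1.0},
    {"slide": [0,0,1.2],"roll": 0,"gripper": 1.0},
    {"slide": [0,0,1.5],"roll": 0,"gripper": 1.0},
    {"slide": [0,0,1.5],"roll": 0,"gripper": 1.0},
  ],
)

```text
t: 20.85
position: [0.4946, -0.2602, 0.0561]
tcp_rot: [0.991, 0.136, -0.001, -0.0]
force: [-0.1, 0.2, -2.8]
gripper_width: 0.0155
```

Request:
play_rows(
  targets=[
    {"slide": [0,0,0.1],"roll": 0,"gripper": 1.0},
    {"slide": [0,0,0.2],"roll": 0,"gripper": 1.0},
    {"slide": [0,0,0.2],"roll": 0,"gripper": 1.0},
  ],
)

```text
t: 21.15
position: [0.4951, -0.2605, 0.0548]
tcp_rot: [0.991, 0.135, -0.0, 0.0]
force: [0.7, 0.4, -2.4]
gripper_width: 0.0154
```

Request:
play_rows(
  targets=[
    {"slide": [0,0,0.1],"roll": 0,"gripper": 1.0},
    {"slide": [0,0,0.2],"roll": 0,"gripper": 1.0},
    {"slide": [0,0,0.2],"roll": 0,"gripper": 1.0},
  ],
)

```text
t: 21.45
position: [0.495, -0.2604, 0.0526]
tcp_rot: [0.991, 0.136, -0.0, -0.0]
force: [0.1, -0.3, -2.7]
gripper_width: 0.0161
```

Request:
play_rows(
  targets=[
    {"slide": [0,0,0.05],"roll": 0,"gripper": 1.0},
    {"slide": [0,0,0.1],"roll": 0,"gripper": 1.0},
    {"slide": [0,0,0.1],"roll": 0,"gripper": 1.0},
  ],
)

```text
t: 21.75
position: [0.495, -0.2604, 0.0517]
tcp_rot: [0.991, 0.136, -0.0, -0.0]
force: [0.5, -0.4, -1.1]
gripper_width: 0.0158
```

Request:
play_rows(
  targets=[
    {"slide": [0,0,0.05],"roll": 0,"gripper": 1.0},
    {"slide": [0,0,0.05],"roll": 0,"gripper": 1.0},
    {"slide": [0,0,0.05],"roll": 0,"gripper": 1.0},
  ],
)

```text
t: 22.05
position: [0.4952, -0.2605, 0.0515]
tcp_rot: [0.991, 0.136, 0.0, 0.0]
force: [-0.7, 0.5, 0.0]
gripper_width: 0.0157
```

Seated on the flange. I open slowly, only as far as needed at first, so a finger cannot drag it.

Request:
play_rows(
  targets=[
    {"slide": [0,0,0],"roll": 0,"gripper": 1.7},
    {"slide": [0,0,0],"roll": 0,"gripper": 1.9},
    {"slide": [0,0,0],"roll": 0,"gripper": 2.1},
    {"slide": [0,0,0],"roll": 0,"gripper": 2.4},
    {"slide": [0,0,0],"roll": 0,"gripper": 2.8},
    {"slide": [0,0,0],"roll": 0,"gripper": 3.4},
    {"slide": [0,0,0],"roll": 0,"gripper": 4.0},
    {"slide": [0,0,0],"roll": 0,"gripper": 4.5},
    {"slide": [0,0,0],"roll": 0,"gripper": 4.5},
  ],
  newtons=30,
)

```text
t: 22.95
position: [0.4951, -0.2605, 0.0513]
tcp_rot: [0.991, 0.136, 0.0, 0.0]
force: [-0.2, 0.0, 0.4]
gripper_width: 0.045
```

Request:
play_rows(
  targets=[
    {"slide": [0,0,-1],"roll": 0,"gripper": 4.5},
    {"slide": [0,0,-2],"roll": 0,"gripper": 4.5},
    {"slide": [0,0,-4],"roll": 0,"gripper": 4.5},
    {"slide": [0,0,-6],"roll": 0,"gripper": 4.5},
    {"slide": [0,0,-8],"roll": 0,"gripper": 4.5},
    {"slide": [0,0,-10],"roll": 0,"gripper": 4.5},
    {"slide": [0,0,-12],"roll": 0,"gripper": 4.5},
    {"slide": [0,0,-14],"roll": 0,"gripper": 4.5},
    {"slide": [0,0,-15],"roll": 0,"gripper": 4.5},
    {"slide": [0,0,-15],"roll": 0,"gripper": 4.5},
    {"slide": [0,0,-15],"roll": 0,"gripper": 4.5},
  ],
)

```text
t: 24.05
position: [0.4948, -0.2603, 0.201]
tcp_rot: [0.991, 0.136, -0.0, -0.0]
force: [0.3, 0.1, -0.0]
gripper_width: 0.0447
```

```bash
python3 -c "
from h import *
st(); im,d,p=axis('side',(.495,-.26),.055,.15)
save(cv2.resize(im[120:310,150:350],None,fx=3,fy=3,interpolation=cv2.INTER_CUBIC),'c9.png')"
```

```text
t 24.05 pos [ 0.4948 -0.2603  0.201 ] F [ 0.27  0.05 -0.01] M [ 0.02  0.03 -0.02] w 0.0447 zaxis [-5.e-04  2.e-04 -1.e+00] yaw 15.58
side 0.055 59 mid [ 0.4938 -0.2623  0.0597] mincol 256 271 ray [ 0.4918 -0.2652  0.0573]
side 0.065 32 mid [ 0.4923 -0.2636  0.07  ] mincol 259 267 ray [ 0.4897 -0.2654  0.0697]
side 0.075 29 mid [ 0.494  -0.2654  0.08  ] mincol 259 268 ray [ 0.4916 -0.2666  0.0797]
side 0.085 35 mid [ 0.4919 -0.265   0.09  ] mincol 259 267 ray [ 0.49  -0.266  0.09 ]
side 0.095 34 mid [ 0.4921 -0.2652  0.1   ] mincol 259 267 ray [ 0.4911 -0.2664  0.1002]
side 0.105 30 mid [ 0.4926 -0.2652  0.1102] mincol 259 267 ray [ 0.4921 -0.2669  0.1102]
side 0.115 35 mid [ 0.4925 -0.2634  0.12  ] mincol 258 267 ray [ 0.4912 -0.2665  0.1202]
side 0.125 37 mid [ 0.4933 -0.265   0.1301] mincol 259 267 ray [ 0.4915 -0.2664  0.1301]
side 0.135 53 mid [ 0.4945 -0.2616  0.1395] mincol 259 267 ray [ 0.4937 -0.2631  0.1393]
```

```bash
python3 -c "
from h import *
S=np.load('side.npz'); im,d,p=cloud('side'); P=S['p']
for n,c,z0,z1,r in(('box',(.507,-.106),.008,.02,.045),('punch',(.495,-.26),.1,.16,.025),('tin',ray('side',358,328,.072)[:2],.06,.08,.045),('tape',ray('side',271,180,.048)[:2],.04,.055,.07)):
    for q in(P,p):
        k=q[(q[...,2]>z0)&(q[...,2]<z1)&(np.hypot(q[...,0]-c[0],q[...,1]-c[1])<r)]; print(n,len(k),k.mean(0).round(4),k[:,2].max().round(4))
s=robot.sense(); print(s['t'],s['force']); print(robot.job_done())"
```

```text
box 278 [ 0.5065 -0.108   0.0148] 0.0195
box 279 [ 0.5068 -0.1085  0.0147] 0.0186
punch 183 [ 0.4919 -0.2646  0.1243] 0.1431
punch 174 [ 0.4921 -0.2655  0.1246] 0.1426
tin 941 [ 0.5579 -0.4885  0.0685] 0.0735
tin 945 [ 0.5578 -0.4885  0.0684] 0.0738
tape 340 [ 0.6322 -0.0197  0.0461] 0.0509
tape 149 [ 0.6258 -0.0258  0.0459] 0.0504
24.15 [-0.62695473  0.35465514 -0.05674132]
the job is handed in; nothing more can be done
None
```

The punch was pressed until it tripped in the bush, then hung back upright in the stand and released. I handed the job in at 24 s. No verdict is reported.

- **Press:** I felt contact at TCP z of about 0.0685. The net force rose to about 12.5 N, then collapsed to about 6 N, so the spring tripped. I stopped at 8–9 mm of travel judging from the force peak. Measured from first contact it could be nearer 11 mm; the steady 6 N shows the end stop was not reached.
- **Return:** The nose entered the hole without resistance and the flange seated at the same height as before. Depth data after release shows the punch upright with its top at about 0.1426, against 0.1431 at the start. The gripper is clear, with about zero force on it.
- **Bystanders:** The matchbox and tin are unmoved within 0.5 mm. I have no clean final check on the tape roll: fewer of its depth points were visible, probably because the raised gripper hid part of it. The gripper stayed above the tape roll while passing.
- **Disagreements:**
  - The fingertips seen in depth were about 30 mm higher than the reported TCP z. I went by the camera and by touch, so the grip was somewhat above the reference point.
  - The first move call was refused because "roll" was missing.
  - My last picture could not be viewed because the limit of 12 was reached, so the final check is by numbers only.

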